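# Press a valve end plug home with the ratchet press and release the jaw

## Robot

A 6-joint arm with a two-finger parallel gripper is mounted at the origin on the work surface. World frame = base frame: x ahead of the robot, y to its left, z up, the work surface at z = 0. Lengths are in m, angles in degrees, forces in N, time in s.
With the tool pointing down it reaches from about 0.35 to 0.875 m from the base axis. Payload 4.2 kg.
Tool frame: the origin (TCP) lies midway between the tips of the shut fingers; the grasp point (between the pads) lies 19 mm behind it (r.pinch_z is the distance from the TCP to the grasp point, in m); z points along the fingers, y is the line along which they close (so a half turn about z gives the same grasp; the last joint's range is limited). The gripper opens to 87 mm and grips with 3 to 60 N. Pads are 19 mm wide; open, the fingers measure 117 mm over their backs; the gripper's body (75 mm by 190 mm) begins 51 mm behind the grasp point.
Start: joints at [-49.297, 22.042, 0.453, 0, -68.411, -14.817], TCP at [0.273, -0.562, 0.223] pointing down, gripper open.
Joint ranges: [-179.83, 179.83], [-69.29, 118.12], [-61.27, 80.66], [-181.25, 117.63], [-171.15, -9.14], [-177.46, 177.46]. Speed limits (degrees/s): [159.86, 159.86, 180, 180, 180, 180].

## Interface

Orientations are given as a 3x3 rotation matrix whose columns are the frame's x, y, z axes.
In Python, from station import r, imaging, models gives the robot as it stands. The module is installed in compiled form; this text tells all that it offers.
- The arm moves only by the tool apply_moves, never from a script. Its argument "moves" is a list of rows, each a list of 2 entries, a list of its own where there are three numbers: the shift along the tool's x, y, z in m, then the turn about the tool's z in degrees. A call has 1 to 5 rows; each row shifts and turns the commanded pose from where the row before left it, along the tool's axes as they then stand; what a row does not reach is not made up. A row lasts 1/12 s, in which the tool goes at most 41.7 mm and 7.16 degrees, less where a joint would pass 70% of its speed; a pose out of reach is approached as far as the arm can. A call is refused whole if a number of a shift passes 0.0417 or a number of a turn 7.16, either way. A call with a gripper value outside its range is refused whole. "hand" is the finger opening in m, from 0 to 0.087, set as the call begins (left out, the last holds). The fingers move at their own pace and stop on an object; the grip force is fixed at half the most. Time passes only in rows, so rows that do not move let the fingers close. It gives the time, the measured TCP pose, the force, the opening and the grip force at its end, in the units of the state.
- r.sense(): the state, without advancing time (a new reading comes with each control period).
- imaging.capture(name): name is "scene" or "top" or "wrist"; returns a dict with "frame" (384x512x3 uint8, blue, green, red), "intrinsics" (3x3 intrinsics, pixels), "eye" and "orientation" of the camera in the world. Camera axes: x right, y down, z forward; pixel columns grow to the right and rows downward; lengths in m; the calibration is good to about 2 mm. The wrist camera is an equidistant fisheye: a pixel r from the principal point sees the ray r / f radians off the axis. A picture is of the moment at which its call begins. There is no depth.
- r.finish_job(): hands the job in; it is judged then, once.
Trained networks look in a picture, given as the dict that the camera call returned (one of the last four; its "shot" number tells which), for a name from the list of things; names that differ only in an ending like _2 or _b are one class to them, and where a whole thing is asked for, a point or a joint stands for the part that bears it (a point fixed in the world has none). Each returns a list of dicts, best first, with "confidence" (0 to 1); they miss things now and then, are a little off and sometimes report something else, mostly with a low value. They report only what shows in the picture. A call takes as long as a camera call.
- models.cut_out(picture, target): "region" (384x512 bool, what is visible of it) and "extent" ([left, top, width, height] as shares, 0 to 1, of the picture: columns of its width, rows of its height, round what is visible of it).
- models.place_of(picture, target): "at" ([column, row] as shares, 0 to 1, of the picture: columns of its width, rows of its height: a listed point, or the origin of a listed thing).
The state is a dict: "time_s": time; "joints": joint angles; "joint_velocities": joint speeds; "effort": joint torques, N m; "tcp_pos": TCP position; "ee_rot": TCP orientation; "wrist_force": force on the tool from outside, world axes, zero at the start; "moment": the same for the moment, N m; "gripper_width": opening from 0.0 (shut) to 1.0 (fully open); "gripper_force": force on a finger pad.
Only numpy, scipy, OpenCV 4.12 (cv2) and the standard library are available. Lean on these libraries where they do the work, as an engineer would, in place of code of your own. Each camera call takes 0.05 s, during which the arm holds its last target. There are 200 camera calls.

## Task

The orange nylon end plug still stands proud of the valve sleeve in the bench ratchet press. Pump the press's trigger lever with gentle strokes until the jaw has pushed the plug fully home, feeling for the moment it goes solid and stopping right there so that the nylon is not crushed; then press the round release tab and keep it down until the jaw has sprung all the way back. Work only through the trigger and the tab, do not touch the jaw or the plug, do not force anything, and leave the other parts on the bench where they lie.

Things in the scene. Friction and masses are not known exactly. Their poses are not given: they have to be found in the camera images.
- press: grey bench ratchet press, bolted down at any heading, base plate 275 x 64 x 12 mm (x -80 to 195). Origin on the bench under the trigger's pivot; x is the jaw's push direction, y to its left, z up. Trigger pivot at x 0, z 89 between steel cheeks (x -15 to 15, y +-18, 102 mm high); cheeks of the release's axle at x 39 to 61, 68 mm high. All offsets below are mm in this frame
- trigger_pad (a point): centre of the top of the black pad (26 x 30 mm) on the end of the trigger lever, at rest near x -52, y 0, z 115. Push it down from above: it swings on a 58 mm radius about the pivot, 38 mm down to a hard stop at z 76; its spring lifts it when let go, and it must come right up (off the fingers) before the next stroke and before the release
- trigger (a joint): swing of the trigger lever, 0 rad up (rest) to 0.70 at its hard stop. Idle to 0.25, then the jaw moves 1 mm per 1.8 mm of pad. Push on the pad: 3 N idle, 5 to 7 N jaw running free, 8 to 12 N plug sliding (it pulses as the teeth click); with the plug home it climbs about 3.5 N per mm of pad (14 N is about 14 N on the plug, 18 N about 22). The hard stop also feels solid
- release_tab (a point): centre of the top of the round black release tab, 28 mm across, on an arm at the -y side; at rest near x 14, y -66, z 83. Pushed down 16 mm to its hard stop (2 to 7 N; it drifts 7 mm to -x as it swings) it lifts the holding pawl; hold it down about 1 s and the jaw springs right back, if the trigger is fully up. It springs up when let go
- release (a joint): swing of the release tab, 0 rad up (rest; up to 0.1 when the pawl sits on a tooth) to 0.40 at its hard stop
- rack: the sliding jaw: steel rack with a dark jaw plate 34 x 46 mm and a sprung rubber pad (12 N/mm) in front. Its origin lies on the press's origin when fully back; travel 56 mm along x. Starts 0 to 10 mm forward. A full stroke gives 12 mm (last click 2 mm above the stop); let up, the ratchet keeps it at the 6 mm step just behind. 2 to 4 full strokes and a partial one bring the plug home
- jaw_face (a point): centre of the rubber pad's front face, 50 mm high; x = 104 mm in the press frame when the jaw is fully back
- plug: orange nylon end plug: flange 28 mm across and 4 mm thick with an 18 mm spigot in the sleeve. Origin on its axis at the inner face of the flange, x along the push. It stands 8 to 14 mm proud at the start, slides at about 6.5 N and stays where it is pushed; home when the flange meets the sleeve's mouth. It is crushed above 22 N
- sleeve_mouth (a point): centre of the mouth of the steel valve sleeve (32 mm across, lying along the press's x in a grey saddle), axes as the press; 138 to 153 mm along the press's x, 50 mm high
- spool_handle: loose bystander: black bakelite spool handle standing upright, 32 mm across, 66 mm high, origin under its centre
- ball_cage: loose bystander: silver steel check ball cage standing upright, 28 mm across, 30 mm high, origin under its centre
- valve_body: loose bystander: brass valve insert standing upright, 36 mm across, 38 mm high, origin under its centre

How it is judged:
By the outcome, as a careful person would: the job done as asked, in the order asked, and still so for the second after the job is handed in, with the robot touching nothing.
It also fails if it takes over 61 s, if anything falls off the work surface, if the arm or the gripper's body presses on something with over 40 N, if the wrist force passes 120 N, or if a joint passes its speed limit or range.

## Working session

There is one attempt and no reset: what is moved stays moved. The work goes in short steps, Python scripts to look and compute and a tool call to move; the robot and the scene stay as the last step left them, time stands still between calls to the robot, and variables do not carry over. Pictures are saved under pics/ and viewed, at most 10 in all, crops included, and the job is handed in when it is done.

Besides the shell and the picture viewer there is one more tool, called as name(argument=value, ...) on one line, values as JSON. apply_moves: Moves the arm, as the interface text tells. Its arguments: {"type":"object","properties":{"moves":{"type":"array"},"hand":{"type":"number"}},"required":["moves"]}

```bash
mkdir -p pics; cat > h.py <<'E'
from station import r, imaging, models
import numpy as np, cv2
def ray(p,at):
    K=np.array(p["intrinsics"]);u,v=at[0]*512,at[1]*384
    d=np.array([(u-K[0,2])/K[0,0],(v-K[1,2])/K[1,1],1.]);d=np.array(p["orientation"])@d
    return np.array(p["eye"]),d/np.linalg.norm(d)
def tri(rs):
    A=sum(np.eye(3)-np.outer(d,d) for e,d in rs);b=sum((np.eye(3)-np.outer(d,d))@e for e,d in rs)
    return np.linalg.solve(A,b)
E
cat > look.py <<'E'
from h import *
P={n:imaging.capture(n) for n in("scene","top")}
cv2.imwrite("pics/a.png",np.hstack([cv2.resize(P[n]["frame"],(400,300)) for n in P]) )
for n in P: cv2.imwrite(f"pics/{n}.png",P[n]["frame"])
for t in "press trigger_pad release_tab jaw_face sleeve_mouth plug rack spool_handle ball_cage valve_body".split():
    rs=[];o=[]
    for n in P:
        q=models.place_of(P[n],t)
        if q: rs.append(ray(P[n],q[0]["at"]));o.append((n,np.round(np.array(q[0]["at"])*[512,384]),round(q[0]["confidence"],2)))
    print(t,o,np.round(tri(rs),4) if len(rs)==2 else "")
s=r.sense();print(s["time_s"],s["tcp_pos"],np.round(s["ee_rot"],3),s["wrist_force"])
E
python3 look.py
```

```text
press [('scene', array([285., 251.]), 0.78), ('top', array([218., 184.]), 0.71)] [ 0.4842  0.0462 -0.0093]
trigger_pad [('scene', array([269., 223.]), 0.77), ('top', array([221., 153.]), 0.74)] [0.5354 0.0321 0.1042]
release_tab [('scene', array([330., 228.]), 0.68), ('top', array([183., 181.]), 0.59)] [0.4838 0.1122 0.0745]
jaw_face [('top', array([183., 181.]), 0.61)] 
sleeve_mouth [('scene', array([329., 183.]), 0.6), ('top', array([198., 254.]), 0.77)] [0.3402 0.0809 0.0404]
plug [('scene', array([325., 186.]), 0.7), ('top', array([201., 248.]), 0.6)] [0.3521 0.0758 0.0426]
rack [('scene', array([288., 245.]), 0.79), ('top', array([220., 184.]), 0.79)] [0.4814 0.0451 0.0012]
spool_handle [('scene', array([377., 219.]), 0.56), ('top', array([155., 249.]), 0.86)] [ 0.3432  0.1799 -0.0137]
ball_cage [('scene', array([289., 179.]), 0.6), ('top', array([203., 233.]), 0.6)] [0.3954 0.0431 0.0878]
valve_body [('scene', array([250., 210.]), 0.76), ('top', array([264., 208.]), 0.79)] [ 0.4318 -0.0478  0.0083]
1.1 [ 0.27287328 -0.56224605  0.2225506 ] [[-0.9   -0.437  0.   ]
 [-0.437  0.9    0.   ]
 [-0.    -0.    -1.   ]] [-0.23938496  0.4087164   0.58937604]
```

View pictures.

View pics/scene.png

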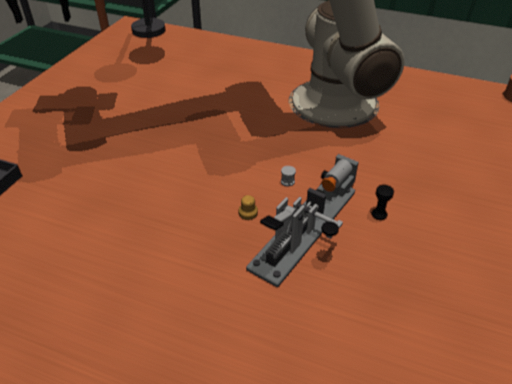

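View pics/top.png

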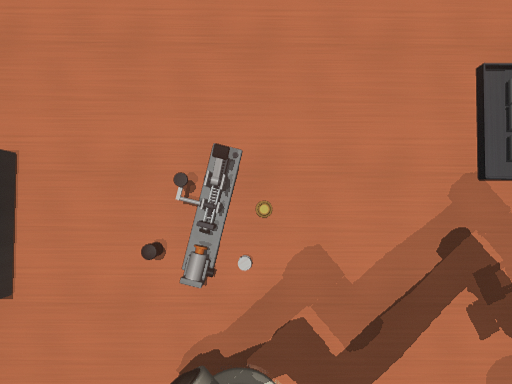

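apply_moves(moves=[[[-0.0276, 0.0233, 0], 0], [[-0.0276, 0.0233, 0], 0], [[-0.0276, 0.0233, 0], 0], [[-0.0276, 0.0233, 0], 0], [[-0.0276, 0.0233, 0], 0]], hand=0)

```text
time_s: 1.52
tcp_pos: [0.3465, -0.3958, 0.2227]
ee_rot: [[-0.9, -0.436, 0.0], [-0.436, 0.9, -0.0], [-0.0, -0.0, -1.0]]
wrist_force: [0.9, -0.2, 0.2]
gripper_width: 0.707
gripper_force: 0.0
```

apply_moves(moves=[[[-0.0276, 0.0233, 0], 0], [[-0.0276, 0.0233, 0], 0], [[-0.0276, 0.0233, 0], 0], [[-0.0276, 0.0233, 0], 0], [[-0.0276, 0.0233, 0], 0]])

```text
time_s: 1.93
tcp_pos: [0.4199, -0.2305, 0.2229]
ee_rot: [[-0.9, -0.437, 0.001], [-0.437, 0.9, -0.0], [-0.001, -0.001, -1.0]]
wrist_force: [-0.5, 0.1, 0.7]
gripper_width: 0.325
gripper_force: 0.0
```

apply_moves(moves=[[[-0.0276, 0.0233, 0], 0], [[-0.0276, 0.0233, 0], 0], [[-0.0276, 0.0233, 0], 0], [[0, 0, 0], 7], [[0, 0, 0], 7]])

```text
time_s: 2.35
tcp_pos: [0.4643, -0.1311, 0.2228]
ee_rot: [[-0.979, -0.204, 0.001], [-0.204, 0.979, 0.0], [-0.001, -0.0, -1.0]]
wrist_force: [-0.6, -0.2, -0.4]
gripper_width: 0.019
gripper_force: 0.0
```

apply_moves(moves=[[[0, 0, 0], 7], [[0, 0, 0], 7], [[0, 0, 0], 7], [[0, 0, 0], 4.5], [[0, 0, 0], 0]])

```text
time_s: 2.77
tcp_pos: [0.4635, -0.1331, 0.2227]
ee_rot: [[-0.972, 0.236, 0.0], [0.236, 0.972, -0.0], [-0.0, 0.0, -1.0]]
wrist_force: [-1.0, 0.1, 0.3]
gripper_width: 0.004
gripper_force: 0.0
```

```bash
cat > w.py <<'E'
from h import *
import sys,json
def wray(p,at):
    K=np.array(p["intrinsics"]);x=(at[0]*512-K[0,2])/K[0,0];y=(at[1]*384-K[1,2])/K[1,1]
    t=np.hypot(x,y);d=np.array([x/t*np.sin(t),y/t*np.sin(t),np.cos(t)])
    return np.array(p["eye"]),np.array(p["orientation"])@d
if __name__=="__main__":
    p=imaging.capture("wrist");cv2.imwrite(f"pics/{sys.argv[1]}.png",p["frame"]);o={}
    for t in sys.argv[2:]:
        q=models.place_of(p,t)
        if q: e,d=wray(p,q[0]["at"]);o[t]=[e.tolist(),d.tolist(),q[0]["confidence"]];print(t,np.round(np.array(q[0]["at"])*[512,384]),q[0]["confidence"])
    json.dump(o,open(sys.argv[1]+".json","w"))
E
python3 w.py w1 trigger_pad release_tab jaw_face sleeve_mouth plug press
```

```text
trigger_pad [403.  79.] 0.62
release_tab [453. 161.] 0.6
jaw_face [404.  79.] 0.68
sleeve_mouth [407.  48.] 0.76
plug [405.  50.] 0.79
```

apply_moves(moves=[[[-0.006, 0.0356, 0], 0], [[-0.006, 0.0356, 0], 0], [[-0.006, 0.0356, 0], 0], [[-0.006, 0.0356, 0], 0], [[0, 0, 0], 0]])

```text
time_s: 3.53
tcp_pos: [0.5228, 0.0039, 0.2224]
ee_rot: [[-0.973, 0.23, 0.002], [0.23, 0.973, 0.001], [-0.002, 0.001, -1.0]]
wrist_force: [-0.2, -0.6, 0.7]
gripper_width: 0.006
gripper_force: 0.0
```

```bash
python3 w.py w2 trigger_pad release_tab jaw_face sleeve_mouth plug press; python3 - <<'E'
import json,numpy as np
from h import tri
a=json.load(open("w1.json"));b=json.load(open("w2.json"))
for t in b:
    if t in a: print(t,np.round(tri([(np.array(x[t][0]),np.array(x[t][1])) for x in(a,b)]),4))
    e,d=map(np.array,b[t][:2])
    for z in (.115,.083,.05): print("   ",z,np.round(e+d*(z-e[2])/d[2],4))
E
```

```text
trigger_pad [289. 202.] 0.7
release_tab [348. 134.] 0.62
jaw_face [282.  45.] 0.53
sleeve_mouth [287.  13.] 0.67
plug [287.  20.] 0.79
press [278. 133.] 0.57
trigger_pad [ 0.4298 -0.0063  0.2668]
    0.115 [0.5386 0.0339 0.115 ]
    0.083 [0.5502 0.0352 0.083 ]
    0.05 [0.5622 0.0366 0.05  ]
release_tab [0.4914 0.1134 0.0761]
    0.115 [0.4855 0.1018 0.115 ]
    0.083 [0.4909 0.1112 0.083 ]
    0.05 [0.4964 0.1209 0.05  ]
jaw_face [0.3836 0.0668 0.0558]
    0.115 [0.3934 0.059  0.115 ]
    0.083 [0.3878 0.0634 0.083 ]
    0.05 [0.382  0.0678 0.05  ]
sleeve_mouth [0.3471 0.0817 0.0527]
    0.115 [0.3641 0.0708 0.115 ]
    0.083 [0.355  0.0765 0.083 ]
    0.05 [0.3457 0.0824 0.05  ]
plug [0.3508 0.0817 0.0449]
    0.115 [0.371  0.0688 0.115 ]
    0.083 [0.3628 0.0743 0.083 ]
    0.05 [0.3543 0.0799 0.05  ]
    0.115 [0.4711 0.0376 0.115 ]
    0.083 [0.4747 0.0394 0.083 ]
    0.05 [0.4785 0.0413 0.05  ]
```

View pics/w2.png

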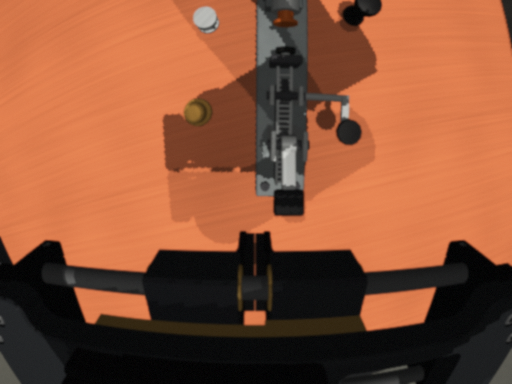

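apply_moves(moves=[[[-0.01, 0.032, 0], 0], [[0, 0, 0.03], 0], [[0, 0, 0.03], 0], [[0, 0, 0.025], 0], [[0, 0, 0], 0]])

```text
time_s: 4.3
tcp_pos: [0.5336, 0.0268, 0.1327]
ee_rot: [[-0.971, 0.238, -0.011], [0.238, 0.971, -0.002], [0.01, -0.005, -1.0]]
wrist_force: [-1.6, -0.7, -0.9]
gripper_width: 0.006
gripper_force: 0.0
```

apply_moves(moves=[[[0, 0, 0.005], 0], [[0, 0, 0.005], 0], [[0, 0, 0.005], 0], [[0, 0, 0.005], 0], [[0, 0, 0.002], 0]])

```text
time_s: 4.72
tcp_pos: [0.5387, 0.0284, 0.1164]
ee_rot: [[-0.972, 0.235, 0.003], [0.235, 0.972, 0.0], [-0.003, 0.001, -1.0]]
wrist_force: [0.9, -1.0, 3.0]
gripper_width: 0.007
gripper_force: 1.3
```

apply_moves(moves=[[[0, 0, 0.004], 0], [[0, 0, 0.004], 0], [[0, 0, 0.004], 0], [[0, 0, 0.004], 0], [[0, 0, 0.004], 0]])

```text
time_s: 5.13
tcp_pos: [0.5397, 0.0286, 0.0965]
ee_rot: [[-0.972, 0.234, 0.005], [0.234, 0.972, 0.0], [-0.005, 0.001, -1.0]]
wrist_force: [4.6, -1.8, 6.7]
gripper_width: 0.004
gripper_force: 3.3
```

apply_moves(moves=[[[0, 0, 0.003], 0], [[0, 0, 0.003], 0], [[0, 0, 0.003], 0], [[0, 0, 0.003], 0], [[0, 0, 0.003], 0]])

```text
time_s: 5.55
tcp_pos: [0.5395, 0.0286, 0.0817]
ee_rot: [[-0.972, 0.234, 0.004], [0.234, 0.972, 0.0], [-0.004, 0.001, -1.0]]
wrist_force: [1.8, -0.7, 7.5]
gripper_width: 0.006
gripper_force: 3.6
```

apply_moves(moves=[[[0, 0, 0.001], 0], [[0, 0, 0.001], 0], [[0, 0, 0.0007], 0]])

```text
time_s: 5.8
tcp_pos: [0.539, 0.0287, 0.0787]
ee_rot: [[-0.972, 0.235, 0.003], [0.235, 0.972, 0.0], [-0.003, 0.001, -1.0]]
wrist_force: [1.0, 0.2, 10.6]
gripper_width: 0.007
gripper_force: 5.2
```

apply_moves(moves=[[[0, 0, 0.0007], 0], [[0, 0, 0], 0]])

```text
time_s: 5.97
tcp_pos: [0.539, 0.0287, 0.0787]
ee_rot: [[-0.972, 0.234, 0.003], [0.234, 0.972, 0.0], [-0.003, 0.001, -1.0]]
wrist_force: [0.9, -0.5, 9.7]
gripper_width: 0.007
gripper_force: 5.2
```

apply_moves(moves=[[[0, 0, 0.001], 0], [[0, 0, 0], 0]])

```text
time_s: 6.13
tcp_pos: [0.5391, 0.0287, 0.0785]
ee_rot: [[-0.972, 0.234, 0.004], [0.234, 0.972, 0.0], [-0.003, 0.001, -1.0]]
wrist_force: [-0.1, -0.0, 14.4]
gripper_width: 0.004
gripper_force: 7.1
```

apply_moves(moves=[[[0, 0, -0.012], 0], [[0, 0, -0.012], 0], [[0, 0, -0.012], 0], [[0, 0, -0.01], 0], [[0, 0.004, 0], 0]])

```text
time_s: 6.55
tcp_pos: [0.5385, 0.0322, 0.1232]
ee_rot: [[-0.972, 0.236, 0.001], [0.236, 0.972, 0.001], [-0.001, 0.001, -1.0]]
wrist_force: [0.3, -0.5, -0.2]
gripper_width: 0.003
gripper_force: 0.0
```

apply_moves(moves=[[[0, 0, 0], 0], [[0, 0, 0], 0]])

```text
time_s: 6.72
tcp_pos: [0.5376, 0.0324, 0.121]
ee_rot: [[-0.972, 0.235, -0.002], [0.235, 0.972, -0.0], [0.002, -0.001, -1.0]]
wrist_force: [-0.1, 0.3, -0.0]
gripper_width: 0.003
gripper_force: 0.0
```

apply_moves(moves=[[[0, 0, 0.0045], 0], [[0, 0, 0.0045], 0], [[0, 0, 0.0045], 0], [[0, 0, 0.0045], 0], [[0, 0, 0.003], 0]])

```text
time_s: 7.13
tcp_pos: [0.5397, 0.0324, 0.1011]
ee_rot: [[-0.972, 0.235, 0.002], [0.235, 0.972, 0.0], [-0.002, 0.001, -1.0]]
wrist_force: [3.1, -1.1, 5.0]
gripper_width: 0.004
gripper_force: 2.5
```

apply_moves(moves=[[[0, 0, 0.003], 0], [[0, 0, 0.003], 0], [[0, 0, 0.003], 0]])

```text
time_s: 7.38
tcp_pos: [0.5407, 0.0322, 0.0933]
ee_rot: [[-0.972, 0.234, 0.005], [0.234, 0.972, -0.0], [-0.005, 0.001, -1.0]]
wrist_force: [3.2, -1.9, 7.9]
gripper_width: 0.004
gripper_force: 4.0
```

apply_moves(moves=[[[0, 0, 0.003], 0], [[0, 0, 0.003], 0], [[0, 0, 0.002], 0]])

```text
time_s: 7.63
tcp_pos: [0.5406, 0.0322, 0.0853]
ee_rot: [[-0.972, 0.234, 0.004], [0.234, 0.972, 0.0], [-0.004, 0.001, -1.0]]
wrist_force: [3.2, -1.7, 7.4]
gripper_width: 0.003
gripper_force: 4.0
```

apply_moves(moves=[[[0, 0, 0.002], 0], [[0, 0, 0.002], 0], [[0, 0, 0], 0]])

```text
time_s: 7.88
tcp_pos: [0.54, 0.0324, 0.0807]
ee_rot: [[-0.972, 0.235, 0.003], [0.235, 0.972, 0.0], [-0.003, 0.001, -1.0]]
wrist_force: [3.4, -1.4, 5.8]
gripper_width: 0.002
gripper_force: 3.0
```

apply_moves(moves=[[[0, 0, 0.0015], 0], [[0, 0, 0.0005], 0], [[0, 0, 0], 0]])

```text
time_s: 8.13
tcp_pos: [0.5397, 0.0324, 0.079]
ee_rot: [[-0.972, 0.235, 0.003], [0.235, 0.972, 0.0], [-0.002, 0.001, -1.0]]
wrist_force: [1.8, -0.5, 6.5]
gripper_width: 0.004
gripper_force: 3.5
```

apply_moves(moves=[[[0, 0, -0.012], 0], [[0, 0, -0.012], 0], [[0, 0, -0.012], 0], [[0, 0, -0.008], 0], [[0, 0, 0], 0]])

```text
time_s: 8.55
tcp_pos: [0.5384, 0.0324, 0.1228]
ee_rot: [[-0.972, 0.236, 0.001], [0.236, 0.972, 0.001], [-0.001, 0.001, -1.0]]
wrist_force: [-0.6, -0.3, -0.3]
gripper_width: 0.001
gripper_force: 0.0
```

```bash
python3 w.py w3 jaw_face plug sleeve_mouth; python3 - <<'E'
import json,numpy as np,cv2
b=json.load(open("w3.json"))
for t in b:
    e,d=map(np.array,b[t][:2]); print(t,np.round(e+d*(.05-e[2])/d[2],4))
from h import *
p=imaging.capture("top")
a=p["frame"][200:300,140:260]
w=cv2.imread("pics/w3.png")[0:200,180:400]
cv2.imwrite("pics/c3.png",np.hstack([cv2.resize(a,(480,400)),cv2.resize(w,(320,400))[:, :320]]))
print(r.sense()["tcp_pos"],r.sense()["wrist_force"])
E
```

```text
plug [257. 137.] 0.17
sleeve_mouth [258. 240.] 0.18
plug [0.4825 0.0475 0.05  ]
sleeve_mouth [0.5704 0.0276 0.05  ]
[0.53771062 0.0321147  0.12107011] [ 0.25476231  0.12160242 -0.11285241]
```

View pics/c3.png

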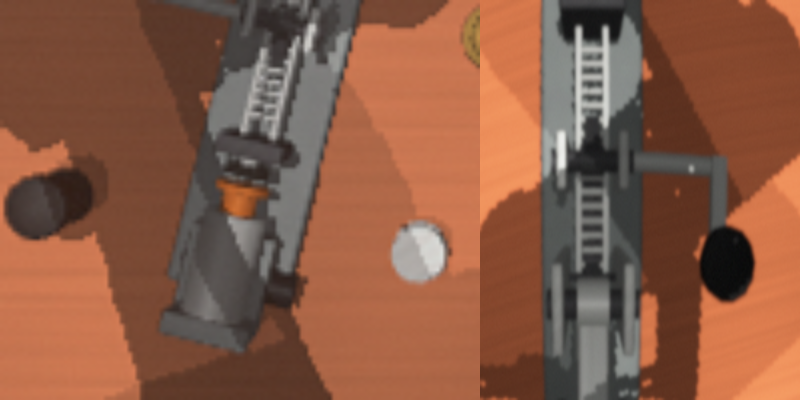

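apply_moves(moves=[[[0, 0, 0.0045], 0], [[0, 0, 0.0045], 0], [[0, 0, 0.0045], 0], [[0, 0, 0.0045], 0], [[0, 0, 0.002], 0]])

```text
time_s: 9.22
tcp_pos: [0.5395, 0.0324, 0.102]
ee_rot: [[-0.972, 0.235, 0.002], [0.235, 0.972, 0.0], [-0.002, 0.001, -1.0]]
wrist_force: [2.1, -0.5, 6.0]
gripper_width: 0.008
gripper_force: 2.4
```

apply_moves(moves=[[[0, 0, 0.002], 0], [[0, 0, 0.002], 0]])

```text
time_s: 9.38
tcp_pos: [0.54, 0.0324, 0.0988]
ee_rot: [[-0.972, 0.235, 0.003], [0.235, 0.972, 0.0], [-0.003, 0.001, -1.0]]
wrist_force: [3.3, -1.2, 5.6]
gripper_width: 0.003
gripper_force: 2.5
```

apply_moves(moves=[[[0, 0, 0.002], 0], [[0, 0, 0.002], 0]])

```text
time_s: 9.55
tcp_pos: [0.5405, 0.0323, 0.0953]
ee_rot: [[-0.972, 0.234, 0.005], [0.234, 0.972, -0.0], [-0.004, 0.001, -1.0]]
wrist_force: [3.6, -3.0, 7.2]
gripper_width: 0.007
gripper_force: 3.9
```

Commanded about .093.

apply_moves(moves=[[[0, 0, 0.0015], 0], [[0, 0, 0.0015], 0]])

```text
time_s: 9.72
tcp_pos: [0.5408, 0.0322, 0.0931]
ee_rot: [[-0.972, 0.234, 0.005], [0.234, 0.972, -0.0], [-0.005, 0.001, -1.0]]
wrist_force: [3.1, -2.8, 12.0]
gripper_width: 0.005
gripper_force: 6.0
```

apply_moves(moves=[[[0, 0, 0.0015], 0], [[0, 0, 0.0015], 0]])

```text
time_s: 9.88
tcp_pos: [0.5408, 0.0322, 0.0904]
ee_rot: [[-0.972, 0.234, 0.005], [0.234, 0.972, -0.0], [-0.005, 0.001, -1.0]]
wrist_force: [1.8, -1.5, 10.3]
gripper_width: 0.001
gripper_force: 5.5
```

apply_moves(moves=[[[0, 0, 0.001], 0], [[0, 0, 0.001], 0]])

```text
time_s: 10.05
tcp_pos: [0.5408, 0.0323, 0.0882]
ee_rot: [[-0.972, 0.234, 0.005], [0.234, 0.972, -0.0], [-0.005, 0.001, -1.0]]
wrist_force: [2.3, -2.6, 9.6]
gripper_width: 0.007
gripper_force: 5.3
```

apply_moves(moves=[[[0, 0, 0.0015], 0], [[0, 0, 0.0015], 0]])

```text
time_s: 10.22
tcp_pos: [0.5407, 0.0323, 0.0853]
ee_rot: [[-0.972, 0.234, 0.005], [0.234, 0.972, 0.0], [-0.005, 0.001, -1.0]]
wrist_force: [1.5, -1.6, 11.3]
gripper_width: 0.008
gripper_force: 5.7
```

apply_moves(moves=[[[0, 0, 0.0015], 0], [[0, 0, 0.001], 0]])

```text
time_s: 10.38
tcp_pos: [0.5405, 0.0323, 0.0826]
ee_rot: [[-0.972, 0.234, 0.005], [0.234, 0.972, 0.0], [-0.004, 0.001, -1.0]]
wrist_force: [2.6, -2.3, 10.8]
gripper_width: 0.003
gripper_force: 5.3
```

apply_moves(moves=[[[0, 0, 0.001], 0], [[0, 0, 0.001], 0]])

```text
time_s: 10.55
tcp_pos: [0.5401, 0.0324, 0.0804]
ee_rot: [[-0.972, 0.234, 0.004], [0.234, 0.972, 0.0], [-0.004, 0.001, -1.0]]
wrist_force: [2.1, -1.5, 9.9]
gripper_width: 0.008
gripper_force: 4.8
```

apply_moves(moves=[[[0, 0, 0.0009], 0], [[0, 0, 0], 0]])

```text
time_s: 10.72
tcp_pos: [0.5399, 0.0324, 0.0792]
ee_rot: [[-0.972, 0.235, 0.003], [0.235, 0.972, 0.0], [-0.003, 0.001, -1.0]]
wrist_force: [1.9, -0.4, 9.4]
gripper_width: 0.008
gripper_force: 4.7
```

apply_moves(moves=[[[0, 0, -0.012], 0], [[0, 0, -0.012], 0], [[0, 0, -0.012], 0], [[0, 0, -0.0085], 0], [[0, 0, 0], 0]])

```text
time_s: 11.13
tcp_pos: [0.5385, 0.0324, 0.1232]
ee_rot: [[-0.972, 0.235, 0.001], [0.235, 0.972, 0.001], [-0.001, 0.001, -1.0]]
wrist_force: [0.8, -0.1, 1.0]
gripper_width: 0.006
gripper_force: 0.0
```

```bash
python3 - <<'E'
from h import *
p=imaging.capture("top");a=p["frame"][220:290,170:240]
s=imaging.capture("scene");b=s["frame"][150:230,280:360]
cv2.imwrite("pics/c4.png",np.hstack([cv2.resize(a,(400,400),interpolation=cv2.INTER_CUBIC),cv2.resize(b,(400,400),interpolation=cv2.INTER_CUBIC)]))
print(r.sense()["tcp_pos"],r.sense()["wrist_force"])
E
```

```text
[0.53764437 0.03222553 0.1215371 ] [ 0.21943819 -0.10585317 -0.0232254 ]
```

View pics/c4.png

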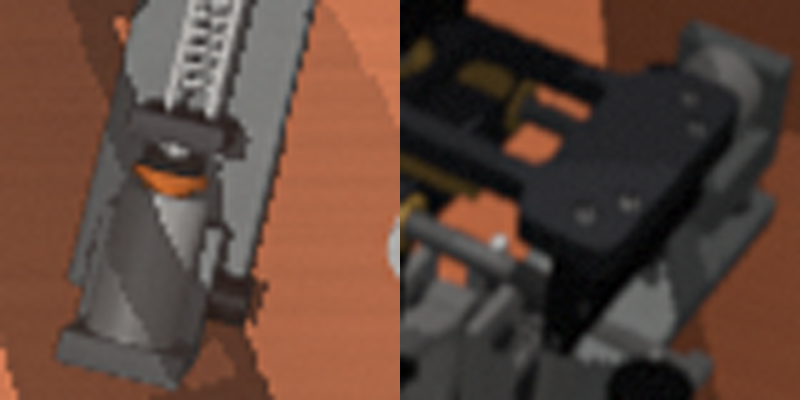

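apply_moves(moves=[[[0, 0, 0.0045], 0], [[0, 0, 0.0045], 0], [[0, 0, 0.0045], 0], [[0, 0, 0.003], 0], [[0, 0, 0.001], 0]])

```text
time_s: 11.65
tcp_pos: [0.5388, 0.0323, 0.1041]
ee_rot: [[-0.972, 0.235, 0.0], [0.235, 0.972, -0.0], [-0.0, -0.0, -1.0]]
wrist_force: [1.7, -0.1, 3.5]
gripper_width: 0.006
gripper_force: 1.4
```

apply_moves(moves=[[[0, 0, 0.001], 0], [[0, 0, 0.001], 0]])

```text
time_s: 11.82
tcp_pos: [0.5391, 0.0323, 0.103]
ee_rot: [[-0.972, 0.235, 0.001], [0.235, 0.972, -0.0], [-0.001, 0.0, -1.0]]
wrist_force: [1.9, 0.3, 4.5]
gripper_width: 0.006
gripper_force: 2.3
```

apply_moves(moves=[[[0, 0, 0.001], 0], [[0, 0, 0.001], 0]])

```text
time_s: 11.98
tcp_pos: [0.5394, 0.0323, 0.1017]
ee_rot: [[-0.972, 0.235, 0.002], [0.235, 0.972, -0.0], [-0.002, 0.0, -1.0]]
wrist_force: [1.4, -2.0, 8.2]
gripper_width: 0.004
gripper_force: 3.6
```

apply_moves(moves=[[[0, 0, 0.001], 0], [[0, 0, 0.0005], 0]])

```text
time_s: 12.15
tcp_pos: [0.5396, 0.0322, 0.1006]
ee_rot: [[-0.972, 0.235, 0.003], [0.235, 0.972, -0.0], [-0.003, 0.001, -1.0]]
wrist_force: [0.7, -1.0, 8.2]
gripper_width: 0.008
gripper_force: 4.2
```

apply_moves(moves=[[[0, 0, 0.001], 0], [[0, 0, 0], 0]])

```text
time_s: 12.32
tcp_pos: [0.5398, 0.0322, 0.0997]
ee_rot: [[-0.972, 0.235, 0.003], [0.235, 0.972, -0.0], [-0.003, 0.001, -1.0]]
wrist_force: [2.0, -1.8, 8.4]
gripper_width: 0.003
gripper_force: 4.1
```

apply_moves(moves=[[[0, 0, 0.001], 0], [[0, 0, 0], 0]])

```text
time_s: 12.48
tcp_pos: [0.5399, 0.0322, 0.0988]
ee_rot: [[-0.972, 0.235, 0.004], [0.235, 0.972, -0.0], [-0.003, 0.001, -1.0]]
wrist_force: [1.5, -2.4, 8.0]
gripper_width: 0.004
gripper_force: 4.1
```

Sliding; continuing in 1 mm steps.

apply_moves(moves=[[[0, 0, 0.001], 0], [[0, 0, 0], 0]])

```text
time_s: 12.65
tcp_pos: [0.54, 0.0322, 0.0979]
ee_rot: [[-0.972, 0.235, 0.004], [0.235, 0.972, -0.0], [-0.004, 0.001, -1.0]]
wrist_force: [1.8, -2.2, 8.7]
gripper_width: 0.005
gripper_force: 4.1
```

apply_moves(moves=[[[0, 0, 0.001], 0], [[0, 0, 0], 0]])

```text
time_s: 12.82
tcp_pos: [0.5402, 0.0321, 0.0969]
ee_rot: [[-0.972, 0.235, 0.004], [0.235, 0.972, -0.0], [-0.004, 0.001, -1.0]]
wrist_force: [1.5, -1.9, 8.9]
gripper_width: 0.006
gripper_force: 4.4
```

apply_moves(moves=[[[0, 0, 0.001], 0], [[0, 0, 0], 0]])

```text
time_s: 12.98
tcp_pos: [0.5403, 0.0321, 0.0961]
ee_rot: [[-0.972, 0.234, 0.004], [0.234, 0.972, -0.0], [-0.004, 0.001, -1.0]]
wrist_force: [1.7, -2.8, 10.3]
gripper_width: 0.009
gripper_force: 4.7
```

apply_moves(moves=[[[0, 0, 0.001], 0], [[0, 0, 0], 0]])

```text
time_s: 13.15
tcp_pos: [0.5404, 0.0321, 0.0954]
ee_rot: [[-0.972, 0.234, 0.004], [0.234, 0.972, -0.0], [-0.004, 0.001, -1.0]]
wrist_force: [1.1, -2.5, 10.8]
gripper_width: 0.01
gripper_force: 5.3
```

apply_moves(moves=[[[0, 0, 0.001], 0], [[0, 0, 0], 0]])

```text
time_s: 13.32
tcp_pos: [0.5404, 0.0321, 0.0946]
ee_rot: [[-0.972, 0.234, 0.005], [0.234, 0.972, -0.0], [-0.005, 0.001, -1.0]]
wrist_force: [1.9, -2.7, 11.2]
gripper_width: 0.005
gripper_force: 5.8
```

apply_moves(moves=[[[0, 0, 0.001], 0], [[0, 0, 0], 0]])

```text
time_s: 13.48
tcp_pos: [0.5405, 0.032, 0.0939]
ee_rot: [[-0.972, 0.234, 0.005], [0.234, 0.972, -0.0], [-0.005, 0.001, -1.0]]
wrist_force: [1.7, -1.7, 12.5]
gripper_width: 0.005
gripper_force: 6.6
```

apply_moves(moves=[[[0, 0, 0.0007], 0], [[0, 0, 0], 0]])

```text
time_s: 13.65
tcp_pos: [0.5406, 0.032, 0.0934]
ee_rot: [[-0.972, 0.234, 0.005], [0.234, 0.972, -0.0], [-0.005, 0.001, -1.0]]
wrist_force: [1.8, -2.2, 14.4]
gripper_width: 0.001
gripper_force: 7.2
```

```bash
python3 - <<'E'
from h import *
p=imaging.capture("top");a=p["frame"][235:275,180:220]
old=cv2.imread("pics/c4.png")[86:314,57:286]
f=[r.sense()["wrist_force"][2]]
for i in range(5): imaging.capture("top"); s=r.sense(); f.append(s["wrist_force"][2])
print(np.round(f,1),s["tcp_pos"])
cv2.imwrite("pics/c5.png",np.hstack([cv2.resize(a,(400,400),interpolation=cv2.INTER_CUBIC),cv2.resize(old,(400,400))]))
E
```

```text
[13.9 13.8 14.4 13.9 14.9 14.7] [0.54057859 0.03202862 0.09348451]
```

View pics/c5.png

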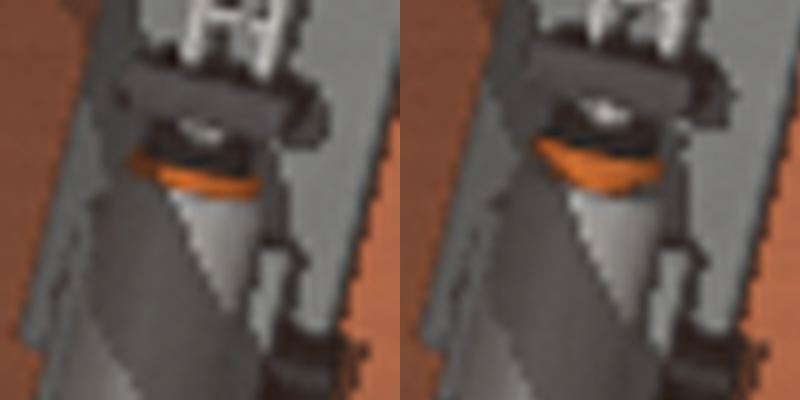

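apply_moves(moves=[[[0, 0, 0.0004], 0], [[0, 0, 0], 0], [[0, 0, 0], 0]])

```text
time_s: 14.2
tcp_pos: [0.5406, 0.0321, 0.0932]
ee_rot: [[-0.972, 0.234, 0.005], [0.234, 0.972, -0.0], [-0.005, 0.001, -1.0]]
wrist_force: [1.2, -2.7, 14.4]
gripper_width: 0.005
gripper_force: 7.4
```

apply_moves(moves=[[[0, 0, -0.01], 0], [[0, 0, -0.012], 0], [[0, 0, -0.012], 0], [[0, 0, -0.01], 0], [[0, 0, 0], 0]])

```text
time_s: 14.62
tcp_pos: [0.5386, 0.0324, 0.1354]
ee_rot: [[-0.972, 0.235, 0.001], [0.235, 0.972, 0.001], [-0.001, 0.001, -1.0]]
wrist_force: [0.9, 0.1, -0.4]
gripper_width: 0.004
gripper_force: 0.0
```

apply_moves(moves=[[[0.0217, 0.0218, 0], 0], [[0.0217, 0.0218, 0], 0], [[0.0217, 0.0218, 0], 0], [[0, 0, 0], 0], [[0, 0, 0], 0]])

```text
time_s: 15.03
tcp_pos: [0.4891, 0.1119, 0.1333]
ee_rot: [[-0.972, 0.233, -0.002], [0.233, 0.972, -0.001], [0.002, -0.001, -1.0]]
wrist_force: [0.8, 0.6, -0.3]
gripper_width: 0.007
gripper_force: 0.0
```

```bash
python3 - <<'E'
from h import *
p=imaging.capture("top");s=imaging.capture("scene")
for n,q in(("top",p),("scene",s)):
  for t in("release_tab","trigger_pad"):
    m=models.place_of(q,t);
    if m: e,d=ray(q,m[0]["at"]);z={"release_tab":.083,"trigger_pad":.115}[t];print(n,t,round(m[0]["confidence"],2),np.round(e+d*(z-e[2])/d[2],4))
print(r.sense()["tcp_pos"],r.sense()["wrist_force"])
cv2.imwrite("pics/c6.png",cv2.resize(s["frame"][130:290,220:400],(720,600)))
E
```

```text
scene release_tab 0.79 [0.4945 0.1177 0.083 ]
scene trigger_pad 0.65 [0.5432 0.0321 0.115 ]
[0.49076437 0.11038762 0.13381836] [-1.13037168  0.55825108  0.34025203]
```

View pics/c6.png

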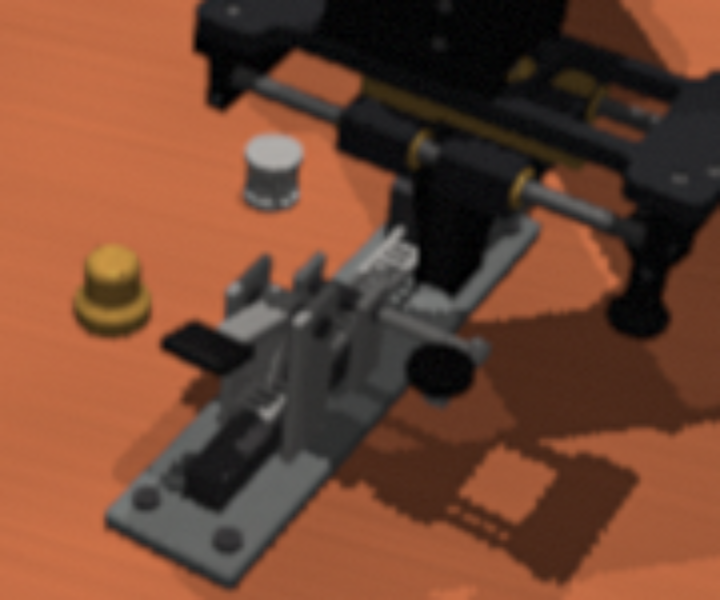

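apply_moves(moves=[[[0, 0.002, 0.012], 0], [[0, 0, 0.012], 0], [[0, 0, 0.012], 0], [[0, 0, 0.007], 0], [[0, 0, 0.003], 0]])

```text
time_s: 15.75
tcp_pos: [0.4906, 0.1123, 0.087]
ee_rot: [[-0.972, 0.237, -0.002], [0.237, 0.972, -0.001], [0.002, -0.002, -1.0]]
wrist_force: [-0.1, -0.1, -0.3]
gripper_width: 0.001
gripper_force: 0.0
```

apply_moves(moves=[[[0, 0, 0.003], 0], [[0, 0, 0.003], 0], [[0, 0, 0.003], 0], [[0, 0, 0], 0]])

```text
time_s: 16.08
tcp_pos: [0.4929, 0.1134, 0.0802]
ee_rot: [[-0.972, 0.234, 0.004], [0.234, 0.972, 0.001], [-0.004, 0.002, -1.0]]
wrist_force: [3.2, -2.2, 4.4]
gripper_width: 0.005
gripper_force: 2.4
```

apply_moves(moves=[[[0, 0, 0.003], 0], [[0, 0, 0.003], 0], [[0, 0, 0.003], 0], [[0, 0, 0.001], 0], [[0, 0, 0], 0]])

```text
time_s: 16.5
tcp_pos: [0.4962, 0.1137, 0.0721]
ee_rot: [[-0.972, 0.233, 0.011], [0.233, 0.973, 0.002], [-0.01, 0.004, -1.0]]
wrist_force: [9.1, -6.6, 8.5]
gripper_width: 0.01
gripper_force: 5.4
```

apply_moves(moves=[[[0, 0, 0.001], 0], [[0, 0, 0], 0], [[0, 0, 0], 0]])

```text
time_s: 16.75
tcp_pos: [0.4964, 0.1138, 0.0714]
ee_rot: [[-0.972, 0.233, 0.011], [0.233, 0.973, 0.002], [-0.01, 0.005, -1.0]]
wrist_force: [8.7, -8.0, 7.2]
gripper_width: 0.008
gripper_force: 5.5
```

apply_moves(moves=[[[-0.003, -0.002, 0], 0], [[-0.002, -0.001, 0.001], 0], [[0, 0, 0.001], 0], [[0, 0, 0], 0]])

```text
time_s: 17.08
tcp_pos: [0.4983, 0.111, 0.0692]
ee_rot: [[-0.972, 0.234, 0.007], [0.234, 0.972, 0.004], [-0.006, 0.005, -1.0]]
wrist_force: [0.2, 1.5, 13.1]
gripper_width: 0.002
gripper_force: 6.0
```

apply_moves(moves=[[[0, 0, 0], 0], [[0, 0, 0], 0], [[0, 0, 0], 0], [[0, 0, 0], 0], [[0, 0, 0], 0]])

```text
time_s: 17.5
tcp_pos: [0.4983, 0.111, 0.0692]
ee_rot: [[-0.972, 0.234, 0.008], [0.234, 0.972, 0.004], [-0.007, 0.005, -1.0]]
wrist_force: [0.8, 0.5, 13.1]
gripper_width: 0.006
gripper_force: 5.8
```

apply_moves(moves=[[[0, 0, 0], 0], [[0, 0, 0], 0], [[0, 0, 0], 0], [[0, 0, 0], 0], [[0, 0, 0], 0]])

```text
time_s: 17.92
tcp_pos: [0.4983, 0.111, 0.0693]
ee_rot: [[-0.972, 0.234, 0.008], [0.234, 0.972, 0.004], [-0.007, 0.005, -1.0]]
wrist_force: [-0.0, 1.3, 12.7]
gripper_width: 0.005
gripper_force: 5.8
```

apply_moves(moves=[[[0, 0, 0], 0], [[0, 0, 0], 0], [[0, 0, 0], 0], [[0, 0, 0], 0], [[0, 0, 0], 0]])

```text
time_s: 18.33
tcp_pos: [0.4983, 0.111, 0.0693]
ee_rot: [[-0.972, 0.234, 0.008], [0.234, 0.972, 0.004], [-0.007, 0.005, -1.0]]
wrist_force: [0.0, 2.3, 12.5]
gripper_width: 0.005
gripper_force: 5.8
```

```bash
python3 - <<'E'
from h import *
p=imaging.capture("top");s=imaging.capture("scene")
cv2.imwrite("pics/c7.png",np.hstack([cv2.resize(p["frame"][200:290,165:245],(356,400)),cv2.resize(s["frame"][140:240,250:350],(400,400))]))
E
```

```text
(no output)
```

View pics/c7.png

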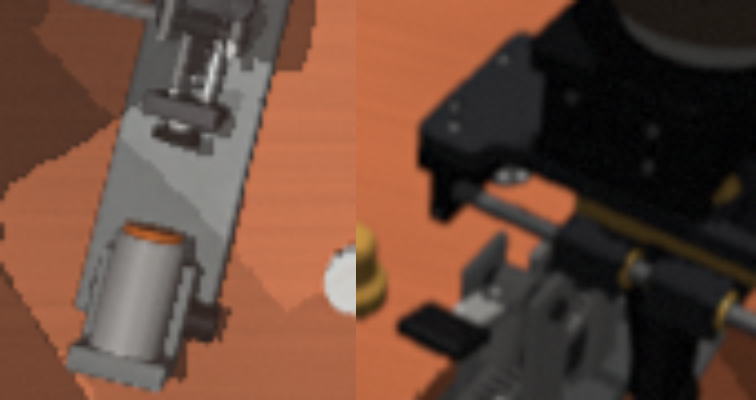

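apply_moves(moves=[[[0, 0, 0], 0], [[0, 0, 0], 0], [[0, 0, 0], 0], [[0, 0, 0], 0], [[0, 0, 0], 0]])

```text
time_s: 18.85
tcp_pos: [0.4983, 0.111, 0.0693]
ee_rot: [[-0.972, 0.234, 0.008], [0.234, 0.972, 0.004], [-0.007, 0.005, -1.0]]
wrist_force: [1.1, 1.0, 12.9]
gripper_width: 0.006
gripper_force: 5.8
```

apply_moves(moves=[[[0, 0, 0], 0], [[0, 0, 0], 0], [[0, 0, 0], 0], [[0, 0, 0], 0], [[0, 0, 0], 0]])

```text
time_s: 19.27
tcp_pos: [0.4983, 0.111, 0.0692]
ee_rot: [[-0.972, 0.234, 0.008], [0.234, 0.972, 0.004], [-0.007, 0.005, -1.0]]
wrist_force: [-0.3, 1.9, 12.4]
gripper_width: 0.002
gripper_force: 5.8
```

```bash
python3 - <<'E'
from h import *
p=imaging.capture("top");a=p["frame"].astype(int)
old=cv2.imread("pics/top.png").astype(int)
def prof(f):
    # profile along the press axis, jaw region, top view
    return cv2.warpAffine(f.astype(np.uint8),cv2.getRotationMatrix2D((207,226),14,1),(512,384))[195:260,203:211].mean((1,2)).astype(int)
print(prof(old));print(prof(a))
E
```

```text
[101 138 131 105 142 131 104 105  79  68  75  72  64  83  92  90 103 100
  97 107 103 112 149 123 108 113 109  70  57  78  83  82  77  89  94  61
  46  46  75 122 131 130 130 131 130 130 127 113 108 111 111  75  67 101
  99  97 100  99  98  89 104 147 154 153 153]
[ 79  92  89  77  77  76  74  60  49  49  56  56  52  68  74  73  83  87
  91  92  87  95 115 103  97 108  94  59  69  87  88  87  79 104  87  51
  42  51 103 140 142 141 141 142 140 135 134 129 121 117 117 117 118 118
 118 119  96  61  78  96 108 137 142 142 142]
```

apply_moves(moves=[[[0, 0, -0.006], 0], [[0, 0, -0.01], 0], [[0, 0, -0.015], 0], [[0, 0, -0.025], 0], [[0, 0, -0.03], 0]])

```text
time_s: 19.73
tcp_pos: [0.4929, 0.1081, 0.1514]
ee_rot: [[-0.972, 0.236, -0.006], [0.236, 0.972, -0.002], [0.005, -0.004, -1.0]]
wrist_force: [1.1, 0.2, 0.1]
gripper_width: 0.005
gripper_force: 0.0
```

apply_moves(moves=[[[0, 0, -0.03], 0], [[0, 0.03, 0], 0], [[0, 0.03, 0], 0], [[0, 0.03, 0], 0], [[0, 0, 0], 0]])

```text
time_s: 20.15
tcp_pos: [0.517, 0.2001, 0.1821]
ee_rot: [[-0.973, 0.233, 0.0], [0.233, 0.973, 0.001], [-0.0, 0.001, -1.0]]
wrist_force: [0.6, 0.2, 0.1]
gripper_width: 0.007
gripper_force: 0.0
```

```bash
python3 - <<'E'
from h import *
p=imaging.capture("top")
cv2.imwrite("pics/c8.png",np.hstack([cv2.resize(cv2.imread("pics/top.png")[140:290,140:260],(400,500)),cv2.resize(p["frame"][140:290,140:260],(400,500))]))
print(r.sense()["tcp_pos"],r.sense()["wrist_force"])
E
```

```text
[0.51592625 0.1981904  0.18166197] [ 0.62248351  0.41693736 -0.1532204 ]
```

View pics/c8.png

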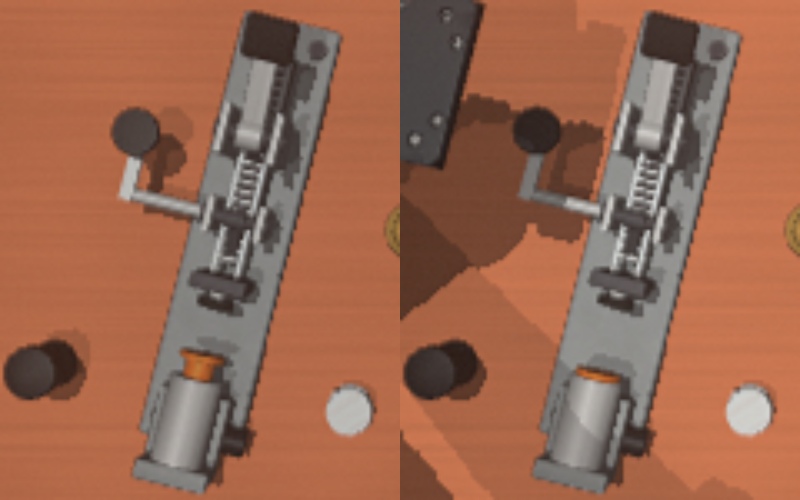

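```bash
python3 -c "
from station import r
print(r.finish_job())"
```

```text
the job is handed in; nothing more can be done
None
```

I pushed the plug home with three full strokes and a partial one, stopping at about 14 N on the pad when it went solid. I then held the release tab down for over 2 s; the last picture shows the flange flush and the jaw sprung back, with the other parts in view unmoved, and I handed the job in at about 20 s.

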